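# Open the test-bench flow lever to full and start the timer

### The job

Set the gas-meter test bench running: with the fingertips or the outside of the fingers, push the red-paddled lever on the white console from shut, past its first detent at the amber mark, fully home to the second stop at the green mark; then press the green start button all the way down and let it come back up. Push only: do not pinch the paddle, do not press green before the lever is home, and leave the red button and all the loose things lying about alone.

Things in the scene. Friction and masses are not known exactly. Their poses are not given: they have to be found in the camera images.
- flow_lever (a joint): flow lever's angle, rad: 0 shut stop (white mark), 0.55 sprung first detent (amber), 1.25 second, full-flow stop (green), its hard end. Grows counter-clockwise from above: the paddle goes from the robot's left to its right. Stays where left; 1 to 2 N at the paddle, 3 to 8 N over the humps at 0.35, 0.75 and 1.165; let go past 1.19 it clicks home and is held. Starts at 0 to 0.15
- console: fixed white console, 250 x 270 x 60 mm high. Origin on the worktop under the lever's pivot; it reaches 155 mm from there along its -x (to the robot's side), 95 mm along +x (then two 60 mm hose stubs, which point away), 135 mm to either side; yawed up to 0.4 rad. The lever's arm points from the pivot at console yaw + 2.517 rad + lever angle
- lever_pivot (a point): point on the lever's vertical pivot axis at the height of the console's top, 60 mm above the worktop; turns with the console, not with the lever
- lever_paddle (a point): centre of the upright red paddle on the lever's end, 110 mm from the pivot axis, 40 mm above the console's top: a plate 46 mm high, 36 wide along the lever, 12 thick, standing on a flat steel arm 16 mm wide whose top is 17 mm above the console. x points back along the arm to the pivot, y out of the face to push (the paddle moves towards -y), z up
- start_button (a joint): travel of the green start button, m: 0 released, 0.006 fully down; spring, 1.5 N to begin and 5 N fully down, comes back up by itself
- start_button_top (a point): centre of the top face of the green start button (32 mm across, 58 mm above the worktop when released; black collar 48 mm across around it, 6 mm lower), pressed straight down; it sits on a fixed grey pod of 60 x 60 x 40 mm to the right of the console; z up
- stop_button (a joint): travel of the red stop button, m, as the green one; to be left alone
- stop_button_top (a point): centre of the top face of the red stop button, on an identical pod; the two pods swap places from one start to another
- logger_a: hand-held thermometer logger, dark blue with a grey-green display, lying on the worktop to the left of the console; 170 x 72 x 30 mm; loose, to be left alone; origin at the middle of its underside
- logger_b: a second such thermometer logger, lying on the right, beyond the button pods; 170 x 72 x 30 mm; loose, to be left alone; origin at the middle of its underside
- coupling: small brass hose coupling standing on the console's top behind the lever's pivot (right half); 30 mm across, 36 mm high; loose, to be left alone; origin at the middle of its underside
- stopper: black rubber stopper standing on the console's top behind the lever's pivot (left half); 36 mm across, 28 mm high; loose, to be left alone; origin at the middle of its underside
- tape: yellow roll of tape lying on the worktop on the robot's side of the console; 70 mm across, 19 mm high; loose, to be left alone; origin at the middle of its underside
- jar: small jar with a blue cap standing on the robot's side of the pods; 48 mm across, 85 mm high; loose, to be left alone; origin at the middle of its underside
- spanner: steel spanner lying on the worktop to the left of the console; about 160 mm long; loose, to be left alone; origin on its underside

How it is judged:
On the way, in this order (a step that is already met when the one before it is completed fails the run):
1. the lever is pushed past the first detent and home to the second stop (value of joint flow_lever above 1.2 rad and velocity of joint flow_lever below 0.05 rad/s), for 0.2 s.
2. with the lever home, the green start button is pressed down (value of joint flow_lever above 1.2 rad and value of joint start_button above 0.0045 m), for 0.05 s.
At the end, for the whole second after the job is handed in: The lever rests within 0.05 rad (about 5.5 mm at the paddle) of the second, full-flow stop, the green button has been pressed at least 4.5 mm after that and is up again, the red one is up, and every loose thing is within 20 mm of where it began (all of step 1 and value of joint each of start_button, stop_button below 0.0015 m and distance of each of logger_a, logger_b, coupling, stopper, tape, jar, spanner from where it was at the start of the episode below 0.02 m); the robot touches nothing.
It fails at once if the paddle is pinched between the fingers instead of pushed (contact force between the fingers and flow_lever_c5 above 3 N and contact force between the fingers and flow_lever_c6 above 3 N).
It fails at once if the green button is pressed before the lever is home (value of joint start_button above 0.003 m and value of joint flow_lever below 1.15 rad).
It fails at once if the red stop button is pressed (value of joint stop_button above 0.003 m).
It fails at once if a loose thing is knocked, lifted or carried off (moved more than 30 mm) (distance of any of logger_a, logger_b, coupling, stopper, tape, jar, spanner from where it was at the start of the episode above 0.03 m).
It also fails if it takes over 43 s, if anything falls off the work surface, if the arm or the gripper's body presses on something with over 40 N, if the wrist force passes 120 N, or if a joint passes its speed limit or range.

### The arm

A 6-joint arm with a two-finger parallel gripper is mounted at the origin on the work surface. World frame = base frame: x ahead of the robot, y to its left, z up, the work surface at z = 0. Lengths are in m, angles in rad, forces in N, time in s.
With the tool pointing down it reaches from about 0.4 to 0.825 m from the base axis. Payload 7 kg.
Tool frame: the origin (TCP) lies midway between the tips of the shut fingers; the grasp point (between the pads) lies arm.hold_point_z behind it (arm.hold_point_z is the distance from the TCP to the grasp point, in m); z points along the fingers, y is the line along which they close (so a half turn about z gives the same grasp; the last joint's range is limited). The gripper opens to 88 mm and grips with 3 to 60 N. Pads are 19 mm wide; open, the fingers measure 130 mm over their backs; the gripper's body (78 mm by 193 mm) begins 47 mm behind the grasp point.
Start: joints at [-0.999, 0.359, 0.012, 0, -1.224, -0.288], TCP at [0.189, -0.648, 0.227] pointing down, gripper open.
Joint ranges: [-3.07, 3.07], [-1.43, 2.12], [-1.02, 1.25], [-3.03, 1.67], [-3.05, -0], [-3.03, 3.03]. Speed limits (rad/s): [2.39, 2.39, 3.01, 3.14, 3.14, 3.14].

### API

Orientations are given as [roll, pitch, yaw] about the fixed x, y, z axes, in that order (R = Rz(yaw) Ry(pitch) Rx(roll)).
In Python, from station import arm gives the robot as it stands.
- The arm moves only by the shell command python3 -m crank 'ROWS' [OPENING] [FORCE]. ROWS is JSON, a list that holds one entry, the list of rows, each a list of 4 numbers: the shift along the tool's x, y, z in units of 25 mm (1.0 is 25 mm), then the turn about the tool's z in units of 5 degrees (1.0 is 5 degrees). A call has 1 to 12 rows; each row is the pose to reach, as a shift and turn from the pose commanded when the call began, along the tool's axes at that moment; what a row does not reach only later rows make up. A row lasts 1/8 s, in which the tool goes at most 62.5 mm and 10.7 degrees, less where a joint would pass 70% of its speed; a pose out of reach is approached as far as the arm can. A call with a gripper value outside its range is refused whole. OPENING is the closure, from 0 (fully open) to 1 (shut), set as the call begins (- or left out, the last holds). The fingers move at their own pace and stop on an object; FORCE is the grip in N (left out, the last holds). Time passes only in rows, so rows that repeat a pose let the fingers close. It gives the time, the measured TCP pose, the force, the opening and the grip force at its end, in the units of the state.
- arm.get_state(): the state, without advancing time (a new reading comes with each control period).
- arm.grab_frame(name): name is "scene" or "side" or "wrist"; returns (picture, depth): 400x640x3 uint8, red, green, blue; 400x640 float32, m along the optical axis (not along the pixel's ray), 0 where there is no reading.
- arm.get_calibration(name): a dict with "mtx" (3x3 intrinsics, pixels), "R" (3x3) and "t" (3): a world point X has camera coordinates R X + t; the wrist camera has in their place "mount" (4x4, takes a point from camera to tool coordinates, whose origin is the TCP and whose axes are the flange's). Camera axes: x right, y down, z forward; pixel columns grow to the right and rows downward; lengths in m; the calibration is good to about 2 mm. The wrist camera is an equidistant fisheye: a pixel r from the principal point sees the ray r / f radians off the axis. A picture is of the moment at which its call begins: read the wrist's pose just before it. get_calibration takes no time and is no camera call.
- arm.job_done(): hands the job in; it is judged then, once.
Trained networks look in the newest picture that a camera, given by its name, has taken for a name from the list of things; names that differ only in an ending like _2 or _b are one class to them, and where a whole thing is asked for, a point or a joint stands for the part that bears it (a point fixed in the world has none). Each returns a list of dicts, best first, with "score" (0 to 1); they miss things now and then, are a little off and sometimes report something else, mostly with a low value. They report only what shows in the picture. A call takes as long as a camera call.
- arm.recognise(thing, camera): "extent" ([left, top, width, height] in pixels, round what is visible of it).
- arm.trace(thing, camera): "mask" (400x640 bool, what is visible of it) and "extent" ([left, top, width, height] in pixels, round what is visible of it).
The state is a dict: "t": time; "q": joint angles; "qd": joint speeds; "joint_efforts": joint torques, N m; "eef_pos": TCP position; "ee_rot": TCP orientation; "force": force on the tool from outside, world axes, zero at the start; "moment": the same for the moment, N m; "width": finger opening in m; "gripper_force": force on a finger pad.
Only numpy, scipy, OpenCV 4.12 (cv2) and the standard library are available. Lean on these libraries where they do the work, as an engineer would, in place of code of your own. Each camera call takes 0.05 s, during which the arm holds its last target. There are 200 camera calls.

## Working session

There is one attempt and no reset: what is moved stays moved. The work goes in short steps, Python scripts to look and compute and a shell command to move; the robot and the scene stay as the last step left them, time stands still between calls to the robot, and variables do not carry over. Pictures are saved under pics/ and viewed, at most 10 in all, crops included, and the job is handed in when it is done.

```bash
ls; mkdir -p pics; cat > h.py <<'E'
import numpy as np, cv2
from station import arm
def grab(name,fn=None):
    p,d=arm.grab_frame(name)
    if fn: cv2.imwrite('pics/'+fn,cv2.cvtColor(p,cv2.COLOR_RGB2BGR))
    return p,d
def cloud(name,d):
    c=arm.get_calibration(name);K=np.array(c['mtx']);R=np.array(c['R']);t=np.array(c['t'])
    v,u=np.mgrid[0:400,0:640]
    P=np.stack([(u-K[0,2])/K[0,0]*d,(v-K[1,2])/K[1,1]*d,d],-1)
    W=(P-t.ravel())@R
    W[d<=0]=np.nan
    return W
E
python3 - <<'E'
from h import *
s=arm.get_state();print({k:np.round(v,3).tolist() for k,v in s.items()}, arm.hold_point_z)
for n in ['scene','side']:
    p,d=grab(n,n+'1.png');W=cloud(n,d);np.save(n+'.npy',W);np.save(n+'p.npy',p)
    for th in ['lever_paddle','start_button_top','stop_button_top','coupling','stopper','jar','tape','logger_a','spanner']:
        for r in arm.trace(th,n)[:2]:
            m=r['mask'];q=W[m];print(n,th,round(r['score'],2),r['extent'],m.sum(),np.round(np.nanmedian(q,0),3),np.round(np.nanpercentile(q,[3,97],axis=0),3).tolist())
E
```

```text
pics
{'t': 0.0, 'q': [-0.999, 0.359, 0.011, -0.0, -1.224, -0.288], 'qd': [0.001, 0.001, 0.003, 0.0, 0.0, -0.001], 'joint_efforts': [-0.0, -58.272, 29.306, 6.997, 0.007, -0.0], 'eef_pos': [0.189, -0.648, 0.226], 'ee_rot': [3.14, -0.0, -2.858], 'force': [0.124, -0.709, -0.378], 'moment': [-0.017, -0.004, -0.028], 'gripper_force': 0.0, 'width': 0.088} 0.0188
scene lever_paddle 0.76 [312.6, 219.8, 57.0, 36.1] 718 [0.631 0.163 0.08 ] [[0.565, 0.12, 0.061], [0.699, 0.203, 0.123]]
scene start_button_top 0.39 [266.8, 172.0, 8.3, 1.4] 34 [ 0.558 -0.228  0.061] [[0.546, -0.241, 0.057], [0.568, -0.219, 0.063]]
scene coupling 0.59 [276.6, 232.2, 9.1, 12.5] 126 [0.754 0.058 0.081] [[0.742, 0.046, 0.064], [0.762, 0.065, 0.098]]
scene coupling 0.23 [464.0, 238.9, 57.0, 47.5] 1464 [0.374 0.465 0.03 ] [[0.279, 0.429, 0.011], [0.437, 0.497, 0.034]]
scene stopper 0.49 [323.4, 270.2, 15.9, 19.1] 208 [0.745 0.241 0.087] [[0.725, 0.223, 0.064], [0.757, 0.253, 0.09]]
scene jar 0.89 [319.0, 156.2, 17.2, 21.2] 324 [ 0.392 -0.13   0.052] [[0.366, -0.154, 0.005], [0.403, -0.118, 0.086]]
scene tape 0.63 [364.6,
[... 1174 characters left out ...]
]]
side coupling 0.59 [253.4, 187.6, 11.4, 22.4] 153 [0.747 0.058 0.081] [[0.737, 0.041, 0.063], [0.762, 0.065, 0.098]]
side stopper 0.55 [219.2, 240.3, 13.6, 14.1] 154 [0.738 0.245 0.086] [[0.727, 0.226, 0.067], [0.753, 0.255, 0.09]]
side jar 0.86 [398.3, 179.9, 14.3, 34.8] 479 [ 0.38  -0.125  0.054] [[0.36, -0.153, 0.007], [0.402, -0.117, 0.086]]
side logger_a 0.96 [309.8, 357.7, 90.2, 42.3] 2682 [0.369 0.462 0.03 ] [[0.277, 0.429, 0.01], [0.434, 0.495, 0.034]]
side logger_a 0.63 [293.3, 144.7, 36.6, 37.8] 808 [ 0.704 -0.233  0.029] [[0.675, -0.33, 0.007], [0.74, -0.174, 0.034]]
side spanner 0.86 [198.0, 317.9, 70.3, 23.9] 588 [0.638 0.413 0.007] [[0.566, 0.39, 0.002], [0.71, 0.441, 0.01]]
```

```bash
python3 - <<'E'
from h import *
for n in ['scene','side']:
    W=np.load(n+'.npy');p=np.load(n+'p.npy')
    hsv=cv2.cvtColor(p,cv2.COLOR_RGB2HSV);H,S,V=[hsv[...,i] for i in range(3)]
    z=W[...,2]
    top=(abs(z-0.06)<0.004)&(W[...,0]>.4)&(W[...,0]<.85)&(W[...,1]>-.12)&(W[...,1]<.4)
    nn,l,st,_=cv2.connectedComponentsWithStats(top.astype(np.uint8))
    k=1+np.argmax(st[1:,4]);q=W[l==k]
    print(n,'console rect',cv2.minAreaRect(q[:,:2].astype(np.float32)),len(q))
    red=((H<8)|(H>172))&(S>140)&(V>70);grn=(H>40)&(H<85)&(S>110)
    for nm,m in (('red',red),('grn',grn)):
        nn,l,st,_=cv2.connectedComponentsWithStats(m.astype(np.uint8))
        for i in range(1,nn):
            if st[i,4]>15:
                q=W[l==i];q=q[~np.isnan(q[:,0])]
                if len(q)>8:
                    print(nm,st[i],np.round(np.median(q,0),3),np.round(np.percentile(q,[3,97],axis=0),3).tolist())
                    qq=q[(q[:,2]>.086)]
                    if nm=='red' and len(qq)>20: print('  paddle',cv2.minAreaRect(qq[:,:2].astype(np.float32)))
im=[cv2.imread('pics/scene1.png')[120:360,180:540],cv2.imread('pics/side1.png')[120:360,150:510]]
cv2.imwrite('pics/c1.png',cv2.resize(np.vstack(im),None,fx=1.25,fy=1.25,interpolation=cv2.INTER_CUBIC))
E
```

```text
scene console rect ((0.647806704044342, 0.13720346987247467), (0.251499205827713, 0.270974725484848), 2.2433812618255615) 5752
red [ 266   34   43   71 2012] [ 0.073 -0.723  0.127] [[-0.048, -0.765, 0.012], [0.16, -0.717, 0.277]]
  paddle ((0.0888182669878006, -0.7169106006622314), (0.307893306016922, 0.17967213690280914), 40.309871673583984)
red [270  43  11   4  23] [ 0.135 -0.725  0.278] [[0.11, -0.74, 0.269], [0.199, -0.634, 0.317]]
  paddle ((0.16794650256633759, -0.6920179724693298), (0.13260382413864136, 0.04058323800563812), 44.9169807434082)
red [250 152   9   6  41] [ 0.542 -0.353  0.061] [[0.499, -0.436, 0.01], [0.553, -0.34, 0.064]]
red [355 221  15  16 193] [0.586 0.193 0.109] [[0.571, 0.18, 0.081], [0.599, 0.203, 0.124]]
  paddle ((0.5829969048500061, 0.19146910309791565), (0.0145244300365448, 0.034256886690855026), 59.61876678466797)
grn [252  71   7   7  16] [ 0.156 -0.865  0.106] [[0.152, -0.899, 0.093], [0.163, -0.838, 0.135]]
grn [267 168  10   8  56] [ 0.559 -0.23   0.06 ] [[0.545, -0.248, 0.052], [0.569, -0.218, 0.063]]
grn [325 209   7   4  21] [0.565 0.049 0.06
[... 376 characters left out ...]
le ((0.018259435892105103, -0.3749174177646637), (0.8209129571914673, 0.05664921924471855), 82.216552734375)
red [366 143  10   8  63] [ 0.54  -0.347  0.06 ] [[0.527, -0.368, 0.052], [0.556, -0.337, 0.063]]
red [289 229  13  24 214] [0.579 0.198 0.108] [[0.567, 0.185, 0.081], [0.599, 0.206, 0.125]]
  paddle ((0.5834349393844604, 0.19322136044502258), (0.014525171369314194, 0.0374334342777729), 58.553932189941406)
grn [351 162  10   7  63] [ 0.554 -0.227  0.061] [[0.542, -0.244, 0.054], [0.569, -0.217, 0.064]]
grn [318 216   8   5  33] [0.567 0.049 0.062] [[0.559, 0.038, 0.059], [0.576, 0.057, 0.063]]
grn [353 381   8   8  42] [0.35  0.462 0.033] [[0.345, 0.453, 0.029], [0.355, 0.468, 0.036]]
```

View pics/c1.png

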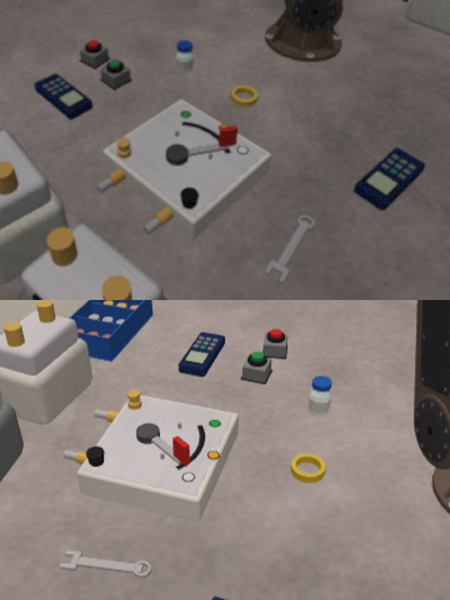

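```bash
cat >> h.py <<'E'
from scipy.spatial.transform import Rotation as Ro
def rows(targets,base=None):
    """targets: (x,y,z,yaw) tool-down; prints rows from the current pose"""
    s=arm.get_state();p,r=(s['eef_pos'],s['ee_rot']) if base is None else (base[:3],[np.pi,0,base[3]])
    R=Ro.from_euler('xyz',r).as_matrix()
    for t in targets:
        dy=(t[3]-r[2]+np.pi)%(2*np.pi)-np.pi
        print(np.round(np.r_[R.T@(np.array(t[:3])-p)/.025,-np.degrees(dy)/5],2).tolist())
PIV=np.array([.6785,.1385]);A0=2.554
def push(lev,d,z=.087,r=.11):
    a=A0+lev;return [*(PIV+r*np.array([np.cos(a),np.sin(a)])+d*np.array([np.sin(a),-np.cos(a)])),z,a]
E
python3 - <<'E'
from h import *
a=push(.073,.047);m=[.5,-.25,.24,-3.2];print(a)
rows([m,[*a[:2],.2,a[3]],a])
for n in ['scene','side']:
    W=np.load(n+'.npy').reshape(-1,3);k=(W[:,2]>.13)&(W[:,0]>.25)&(W[:,0]<1.0)&(abs(W[:,1])<.5);print(k.sum(), W[k][:,:2].min(0) if k.any() else '')
E
```

```text
[np.float64(0.6058782129226182), np.float64(0.23355301700465603), 0.087, 2.627]
[-16.4, 11.8, -0.54, 3.92]
[-25.88, 29.18, 1.06, 9.15]
[-25.88, 29.18, 5.58, 9.15]
5056 [ 0.25003342 -0.07223888]
4906 [ 0.25002805 -0.07779037]
```

```bash
python3 - <<'E'
from h import *
W=np.concatenate([np.load(n+'.npy').reshape(-1,3) for n in ['scene','side']])
k=(W[:,2]>.13)&(W[:,0]>.25)&(W[:,0]<1.1)&(abs(W[:,1])<.5);Q=W[k]
h,_,_=np.histogram2d(Q[:,0],Q[:,1],bins=[np.arange(.25,1.11,.1),np.arange(-.5,.51,.1)]);print(h.astype(int));print(np.percentile(Q[:,2],[5,50,95]))
E
```

```text
[[   0    0    0    0  270    0    0    0    0    0]
 [   0    0    0    0    0    0    0    0    0    0]
 [   0    0    0    0    0    0    0    0    0    0]
 [   0    0    0    0    0    0    0    0    0    0]
 [   0    0    0    0    0    0    0    0    0    0]
 [   0    0    0    0    0    0    0    0    0    0]
 [   0    0    0    0  313  558   33  468 1047    0]
 [   0    0    0    0 1536 2640 1465 3505 5395    0]]
[0.14467551 0.18450314 0.22527591]
```

```bash
python3 -m crank '[[[-2.2,1.6,-0.5,0.6],[-4.4,3.2,-0.5,1.3],[-6.6,4.8,-0.5,2],[-8.8,6.4,-0.5,2.6],[-11,8,-0.5,3.2],[-13.2,9.6,-0.5,3.8],[-15,11,-0.5,4],[-16.4,11.8,-0.5,4],[-16.4,11.8,-0.5,4]]]' 1 10
```

```text
t: 2.12
eef_pos: [0.5022, -0.2472, 0.2391]
ee_rot: [3.142, 0.001, 3.08]
force: [-0.7, -0.3, 0.3]
width: 0.0037
gripper_force: 0.0
```

```bash
python3 - <<'E'
from h import *
a=push(.073,.047)
rows([[*a[:2],.2,a[3]],a])
E
```

```text
[-2.96, 19.45, 1.57, 5.2]
[-2.96, 19.45, 6.09, 5.2]
```

```bash
python3 -m crank '[[[-0.4,2.4,0.2,0.6],[-0.8,4.8,0.4,1.3],[-1.2,7.2,0.6,2],[-1.6,9.6,0.8,2.7],[-2,12,1,3.4],[-2.4,14.4,1.2,4.1],[-2.7,16.8,1.4,4.8],[-2.9,18.6,1.5,5.2],[-2.96,19.45,1.57,5.2],[-2.96,19.45,1.57,5.2],[-2.96,19.45,1.57,5.2]]]'
python3 - <<'E'
from h import *
print(arm.get_state()['eef_pos'])
rows([push(.073,.047)])
p,d=grab('scene');q,d=grab('side')
im=np.vstack([p[150:330,220:460],q[150:330,180:420]])[...,::-1]
cv2.imwrite('pics/c2.png',cv2.resize(im,None,fx=1.6,fy=1.6))
E
```

```text
t: 3.5
eef_pos: [0.6055, 0.2292, 0.1999]
ee_rot: [-3.141, -0.0, 2.622]
force: [0.3, -0.1, -0.9]
width: 0.0005
gripper_force: 0.0
[0.60546786 0.22924545 0.1999232 ]
[0.07, 0.16, 4.52, -0.06]
```

View pics/c2.png

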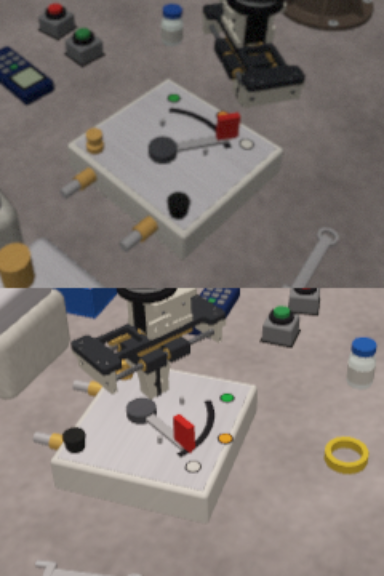

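```bash
python3 - <<'E'
from h import *
s=arm.get_state();R=Ro.from_euler('xyz',s['ee_rot']).as_matrix()
off={'scene':(220,150,0),'side':(180,150,288)}
for n in off:
    c=arm.get_calibration(n);Rc=np.array(c['R']);t=np.array(c['t']).ravel();print(n,'cam',-Rc.T@t)
    for o in [(0,0,0),(0,.02,0),(0,-.02,0),(0,.097,-.07),(0,-.097,-.07)]:
        q=np.array(c['mtx'])@(Rc@(s['eef_pos']+R@np.array(o))+t);q=q[:2]/q[2];print(o,np.round(((q-off[n][:2])*1.6+[0,off[n][2]])))
E
```

```text
scene cam [1.14728573 0.61773378 0.77244408]
(0, 0, 0) [241.  98.]
(0, 0.02, 0) [246. 107.]
(0, -0.02, 0) [237.  90.]
(0, 0.097, -0.07) [273. 106.]
(0, -0.097, -0.07) [224.  23.]
side cam [0.2392195  0.97165753 0.86670824]
(0, 0, 0) [156. 392.]
(0, 0.02, 0) [144. 398.]
(0, -0.02, 0) [167. 386.]
(0, 0.097, -0.07) [ 90. 380.]
(0, -0.097, -0.07) [210. 323.]
```

```bash
python3 -m crank '[[[0,0.16,1.5,0],[0,0.16,3,0],[0,0.16,4.5,0],[0,0.16,4.5,0],[0,0.16,4.5,0]]]'
python3 - <<'E'
from h import *
p,d=grab('scene');q,d=grab('side')
im=np.vstack([p[190:310,260:420],q[190:310,210:370]])[...,::-1]
cv2.imwrite('pics/c3.png',cv2.resize(im,None,fx=2.4,fy=2.4))
b=[*arm.get_state()['eef_pos'],arm.get_state()['ee_rot'][2]]
print(b)
rows([push(l,.028) for l in (.073,.17,.27,.37,.47,.57,.67)])
E
```

```text
t: 4.22
eef_pos: [0.6085, 0.2337, 0.089]
ee_rot: [3.14, 0.001, 2.622]
force: [-0.7, 0.2, -0.1]
width: 0.0004
gripper_force: 0.0
[np.float64(0.6087329804620634), np.float64(0.23429895271323906), np.float64(0.0896061148029049), np.float64(2.6225768198909365)]
[0.08, -0.84, 0.1, -0.05]
[0.17, -1.27, 0.1, -1.16]
[0.21, -1.73, 0.1, -2.31]
[0.21, -2.18, 0.1, -3.45]
[0.16, -2.63, 0.1, -4.6]
[0.07, -3.08, 0.1, -5.75]
[-0.06, -3.51, 0.09, -6.89]
```

View pics/c3.png

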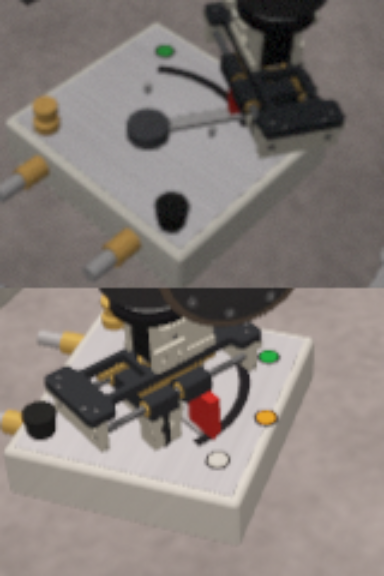

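```bash
python3 -m crank '[[[0.05,-0.4,0.1,0],[0.08,-0.84,0.1,-0.05],[0.13,-1.05,0.1,-0.6],[0.17,-1.27,0.1,-1.16],[0.2,-1.5,0.1,-1.7],[0.21,-1.73,0.1,-2.3],[0.21,-1.95,0.1,-2.9],[0.21,-2.18,0.1,-3.45],[0.16,-2.63,0.1,-4.6],[0.07,-3.08,0.1,-5.75],[-0.06,-3.51,0.1,-6.9],[-0.06,-3.51,0.1,-6.9]]]'
python3 - <<'E'
from h import *
s=arm.get_state();print(s['eef_pos'],s['force'])
for n in ['scene','side']:
    p,d=grab(n);W=cloud(n,d)
    hsv=cv2.cvtColor(p,cv2.COLOR_RGB2HSV);H,S,V=[hsv[...,i] for i in range(3)]
    m=((H<8)|(H>172))&(S>140)&(V>70)&(W[...,2]>.09)&(W[...,2]<.13)&(W[...,0]>.5)&(W[...,0]<.75)&(W[...,1]>0)
    q=W[m]
    if len(q): v=np.median(q,0);e=v[:2]-PIV;print(n,len(q),v,np.linalg.norm(e),(np.arctan2(e[1],e[0])-A0)%(2*np.pi))
rows([push(l,.028) for l in (.67,.77,.87,.97,1.07,1.15,1.21)])
E
```

```text
t: 5.82
eef_pos: [0.5648, 0.1565, 0.0853]
ee_rot: [3.141, 0.0, -3.06]
force: [-1.0, 2.2, 0.4]
width: 0.0003
gripper_force: 0.7
[0.56475427 0.15654558 0.08526689] [-0.98072021  2.16515684  0.42123407]
scene 60 [0.58346778 0.13619993 0.11004433] 0.09506004843400331 0.6117909716477659
side 17 [0.55277409 0.13810818 0.09914726] 0.12572652362653985 0.5907090693445314
[-0.06, 0.02, -0.07, -0.02]
[0.03, -0.43, -0.07, -1.17]
[0.07, -0.88, -0.07, -2.31]
[0.07, -1.33, -0.07, -3.46]
[0.02, -1.78, -0.07, -4.6]
[-0.05, -2.14, -0.07, -5.52]
[-0.12, -2.4, -0.07, -6.21]
```

```bash
python3 -m crank '[[[0,-0.22,-0.05,-0.6],[0.03,-0.43,-0.05,-1.2],[0.05,-0.65,-0.05,-1.75],[0.07,-0.88,-0.05,-2.3],[0.07,-1.1,-0.05,-2.9],[0.07,-1.33,-0.05,-3.45],[0.05,-1.55,-0.05,-4],[0.02,-1.78,-0.05,-4.6],[-0.02,-1.96,-0.05,-5.05],[-0.05,-2.14,-0.05,-5.5],[-0.05,-2.14,-0.05,-5.5]]]'
cat >> h.py <<'E'
def lever():
  for n in ['scene','side']:
    p,d=grab(n);W=cloud(n,d)
    hsv=cv2.cvtColor(p,cv2.COLOR_RGB2HSV);H,S,V=[hsv[...,i] for i in range(3)]
    m=((H<8)|(H>172))&(S>140)&(V>70)&(W[...,2]>.09)&(W[...,2]<.13)&(W[...,0]>.5)&(W[...,0]<.75)&(W[...,1]>0)
    q=W[m]
    if len(q): v=np.median(q,0);e=v[:2]-PIV;print(n,len(q),v,np.linalg.norm(e),(np.arctan2(e[1],e[0])-A0)%(2*np.pi))
  return p
E
python3 - <<'E'
from h import *
s=arm.get_state();print(s['eef_pos'],s['force']);lever()
rows([push(l,.028) for l in (1.15,1.2,1.23)])
E
```

```text
t: 7.3
eef_pos: [0.571, 0.1035, 0.0861]
ee_rot: [-3.141, -0.0, -2.58]
force: [-0.1, 0.0, -0.2]
width: 0.0006
gripper_force: 0.0
[0.57104072 0.10351197 0.08609378] [-0.14744666  0.01446302 -0.19043087]
scene 63 [0.59668524 0.08792978 0.11346512] 0.09618212760432954 1.1412193324129705
[0.02, 0.01, -0.04, -0.01]
[0.07, -0.21, -0.04, -0.58]
[0.1, -0.35, -0.04, -0.93]
```

```bash
python3 -m crank '[[[0.03,-0.1,0,-0.3],[0.07,-0.2,0,-0.6],[0.1,-0.3,0,-0.8],[0.1,-0.36,0,-0.95],[0.1,-0.36,0,-0.95],[0.1,-0.36,0,-0.95]]]'
python3 - <<'E'
from h import *
s=arm.get_state();print(s['eef_pos'],s['force']);lever()
rows([push(l,.028) for l in (1.23,1.26)])
E
```

```text
t: 8.15
eef_pos: [0.5737, 0.0946, 0.0861]
ee_rot: [-3.141, -0.0, -2.496]
force: [-0.2, 0.7, -0.9]
width: 0.0004
gripper_force: 0.0
[0.57371358 0.09462975 0.08607296] [-0.16543968  0.68953112 -0.87964525]
scene 54 [0.6012429  0.08085581 0.11504321] 0.09639249409013856 1.2286152546770683
side 14 [0.60116778 0.08421517 0.09572352] 0.09448341675320952 1.1996389599082438
[-0.01, 0.01, -0.04, 0.04]
[0.03, -0.12, -0.04, -0.3]
```

```bash
python3 -m crank '[[[0.03,-0.06,0,-0.15],[0.03,-0.12,0,-0.3],[0.05,-0.18,0,-0.3],[0.05,-0.18,0,-0.3]]]'
```

```text
t: 8.75
eef_pos: [0.5754, 0.0904, 0.0861]
ee_rot: [3.142, 0.0, -2.47]
force: [-0.2, 0.3, -0.5]
width: 0.0004
gripper_force: 0.1
```

```bash
python3 -m crank '[[[0,1,0,0],[0,1.4,-1.5,0],[0,1.4,-4,0],[0,1.4,-5,0],[0,1.4,-5,0],[0,1.4,-5,0]]]'
python3 - <<'E'
from h import *
p,d=grab('scene');q,d=grab('side')
im=np.vstack([p[190:310,260:420],q[190:310,210:370]])[...,::-1]
cv2.imwrite('pics/c4.png',cv2.resize(im,None,fx=2.4,fy=2.4))
lever()
E
```

```text
t: 9.5
eef_pos: [0.553, 0.1176, 0.2103]
ee_rot: [3.141, -0.001, -2.47]
force: [0.5, -0.8, -0.4]
width: 0.0006
gripper_force: 0.0
scene 66 [0.59991438 0.07908825 0.12097765] 0.09851627233150584 1.2349309568817173
side 179 [0.59034611 0.07430199 0.11124335] 0.10905270790948646 1.2170273434162304
```

View pics/c4.png

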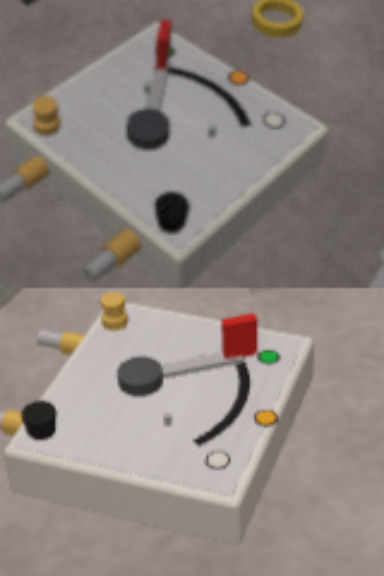

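```bash
python3 - <<'E'
from h import *
C=[]
for n in ['scene','side']:
    p,d=grab(n);W=cloud(n,d)
    hsv=cv2.cvtColor(p,cv2.COLOR_RGB2HSV);H,S=hsv[...,0],hsv[...,1]
    m=(H>40)&(H<85)&(S>80)&(abs(W[...,2]-.06)<.006)&(abs(W[...,0]-.556)<.05)&(abs(W[...,1]+.23)<.05)
    q=W[m];c,r=cv2.minEnclosingCircle(q[:,:2].astype(np.float32));print(n,len(q),c,r,np.median(q,0))
    pod=(abs(W[...,2]-.041)<.004)&(abs(W[...,0]-.556)<.055)&(abs(W[...,1]+.235)<.05)
    print('pod',cv2.minAreaRect(W[pod][:,:2].astype(np.float32)))
s=arm.get_state()
rows([[.557,-.232,.13,s['ee_rot'][2]],[.557,-.232,.065,s['ee_rot'][2]]])
E
```

```text
scene 50 (0.5556116104125977, -0.23099073767662048) 0.016423579305410385 [ 0.55705723 -0.22977996  0.06060985]
pod ((0.5545400381088257, -0.22998550534248352), (0.05834726244211197, 0.05977514386177063), 84.87635040283203)
side 59 (0.5545096397399902, -0.2318701297044754) 0.018982278183102608 [ 0.55539071 -0.22993299  0.06041952]
pod ((0.5431340336799622, -0.2243492305278778), (0.06490721553564072, 0.043686822056770325), 36.800411224365234)
[8.59, -11.04, 3.22, -0.0]
[8.58, -11.04, 5.82, -0.0]
```

```bash
python3 -m crank '[[[1.2,-1.5,0,0],[2.6,-3.3,0,0],[4,-5.1,0,0],[5.4,-6.9,0.5,0],[6.8,-8.7,1,0],[8,-10.2,2,0],[8.6,-11,3.2,0],[8.6,-11,3.2,0],[8.6,-11,3.2,0],[8.6,-11,3.2,0]]]'
python3 - <<'E'
from h import *
s=arm.get_state()
rows([[.555,-.231,.065,s['ee_rot'][2]],[.555,-.231,.053,s['ee_rot'][2]]])
E
```

```text
t: 11.05
eef_pos: [0.5574, -0.2305, 0.1322]
ee_rot: [-3.14, 0.001, -2.468]
force: [0.4, 0.2, -0.3]
width: 0.0004
gripper_force: 0.0
[0.09, 0.05, 2.69, -0.0]
[0.09, 0.05, 3.17, -0.0]
```

```bash
python3 -m crank '[[[0.1,0.05,1,0],[0.1,0.05,2,0],[0.1,0.05,2.7,0],[0.1,0.05,2.9,0],[0.1,0.05,3,0],[0.1,0.05,3.1,0],[0.1,0.05,3.1,0],[0.1,0.05,3.1,0]]]'
```

```text
t: 12.05
eef_pos: [0.5542, -0.2315, 0.0561]
ee_rot: [-3.14, 0.001, -2.469]
force: [-6.7, 7.0, 17.1]
width: 0.0008
gripper_force: 8.6
```

```bash
python3 - <<'E'
from h import *
s=arm.get_state();print(s['eef_pos'],s['force'],s['moment'])
p,d=grab('scene');q,d=grab('side');w,d=grab('wrist')
im=np.vstack([p[130:210,215:335],q[120:200,310:430]])[...,::-1]
im=cv2.resize(im,None,fx=3.4,fy=3.4,interpolation=cv2.INTER_CUBIC)
w=cv2.resize(w[...,::-1],(390,244));b=np.zeros((im.shape[0],390,3),np.uint8);b[:244]=w
cv2.imwrite('pics/c5.png',np.hstack([im,b]))
E
```

```text
[ 0.5542406  -0.2314891   0.05610837] [-6.73167526  6.95075245 17.1173773 ] [2.79571064 2.39871176 0.00364678]
```

View pics/c5.png

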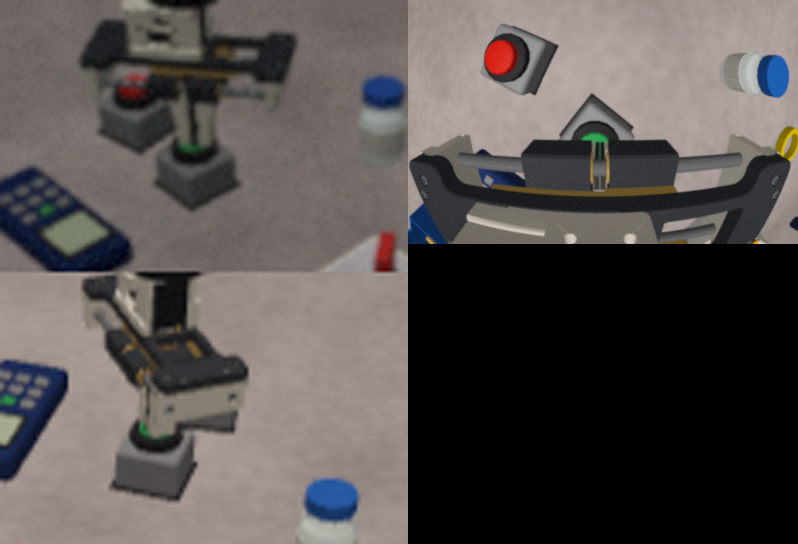

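```bash
python3 - <<'E'
from h import *
for n in ['scene','side']:
    p,d=grab(n);W=cloud(n,d)
    hsv=cv2.cvtColor(p,cv2.COLOR_RGB2HSV);H,S=hsv[...,0],hsv[...,1]
    m=(H>40)&(H<85)&(S>80)&(abs(W[...,0]-.556)<.03)&(abs(W[...,1]+.23)<.03)
    q=W[m];print(n,len(q),np.round(q[np.argsort(q[:,2])],4).tolist()[::3])
E
```

```text
scene 18 [[0.5635, -0.2215, 0.0501], [0.5638, -0.2264, 0.0518], [0.567, -0.2276, 0.0528], [0.5573, -0.2182, 0.0529], [0.555, -0.2211, 0.0544], [0.5597, -0.2312, 0.0556]]
side 14 [[0.5549, -0.2225, 0.0488], [0.5503, -0.2171, 0.0532], [0.5673, -0.2208, 0.0544], [0.5701, -0.23, 0.0554], [0.5664, -0.2281, 0.0574]]
```

```bash
python3 -m crank '[[[0,0,-0.2,0],[0,0,-1,0],[0,0,-3,0],[0,0,-5,0],[0,0,-5,0],[0,0,-5,0]]]'
python3 - <<'E'
from h import *
print(arm.get_state()['eef_pos'],arm.get_state()['force'])
for n in ['scene','side']:
    p,d=grab(n);W=cloud(n,d)
    hsv=cv2.cvtColor(p,cv2.COLOR_RGB2HSV);H,S=hsv[...,0],hsv[...,1]
    m=(H>40)&(H<85)&(S>80)&(abs(W[...,0]-.556)<.03)&(abs(W[...,1]+.23)<.03)
    print(n,np.median(W[m],0),m.sum())
    for th in ['coupling','stopper','jar','tape','logger_a','spanner']:
        print(th,[np.round(np.nanmedian(W[r['mask']],0),3).tolist() for r in arm.trace(th,n)[:2]])
lever()
E
```

```text
t: 13.05
eef_pos: [0.5538, -0.2319, 0.1789]
ee_rot: [-3.141, 0.001, -2.47]
force: [-0.4, -0.7, -0.8]
width: 0.0
gripper_force: 0.0
[ 0.55383369 -0.23187319  0.17894702] [-0.36662916 -0.7492839  -0.79890141]
scene [ 0.55908396 -0.22926006  0.05955405] 64
coupling [[0.754, 0.058, 0.081]]
stopper [[0.745, 0.242, 0.087]]
jar [[0.392, -0.13, 0.054], [0.677, 0.166, 0.06]]
tape [[0.358, 0.066, 0.014]]
logger_a [[0.371, 0.465, 0.03], [0.717, -0.24, 0.029]]
spanner [[0.647, 0.412, 0.007], [0.677, 0.166, 0.06]]
side [ 0.55467061 -0.22747022  0.05989266] 72
coupling [[0.748, 0.058, 0.082]]
stopper [[0.739, 0.244, 0.086]]
jar [[0.379, -0.126, 0.051]]
tape [[0.36, 0.068, 0.016]]
logger_a [[0.37, 0.462, 0.03], [0.704, -0.235, 0.029]]
spanner [[0.643, 0.413, 0.007], [0.74, 0.245, 0.086]]
scene 67 [0.60028678 0.07971598 0.12017322] 0.09784103387165884 1.2321084841173686
side 182 [0.5900018  0.07522936 0.10957023] 0.1087892717418293 1.208273310437324
```

```bash
python3 -c "
from station import arm
print(arm.job_done())"
```

```text
the job is handed in; nothing more can be done
None
```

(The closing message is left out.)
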